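# Put the red paint bottle away in the green tin

## Robot

A 6-joint arm with a two-finger parallel gripper is mounted at the origin on the work surface. World frame = base frame: x ahead of the robot, y to its left, z up, the work surface at z = 0. Lengths are in mm, angles in rad, forces in N, time in s.
With the tool pointing down it reaches from about 275 to 825 mm from the base axis. Payload 5.2 kg.
Tool frame: the origin (TCP) lies at the very end of the fingers, on their centre line; the grasp point (between the pads) lies 19 mm behind it; z points along the fingers, y is the line along which they close (so a half turn about z gives the same grasp; the last joint's range is limited). The gripper opens to 93 mm and grips with 3 to 60 N. Pads are 15 mm wide; open, the fingers measure 128 mm over their backs; the gripper's body (75 mm by 188 mm) begins 65 mm behind the grasp point.
Start: joints at [-1.545, 0.259, 1.535, -0, 1.348, -0.203], TCP at [124.766, -535.666, 189.953] pointing down, gripper open.
Joint ranges: [-3.14, 3.14], [-0.91, 2.08], [0.19, 2.58], [-1.22, 4.36], [0.22, 2.71], [-3.12, 3.12]. Speed limits (rad/s): [2.57, 2.57, 3.14, 3.14, 3.14, 3.14].

## Interface

Orientations are given as [roll, pitch, yaw] about the fixed x, y, z axes, in that order (R = Rz(yaw) Ry(pitch) Rx(roll)).
In Python, from bench import robot gives the robot as it stands. The module is installed in compiled form; this text tells all that it offers. Calls block until the motion is done:
- robot.move_ptp(position, orientation): joint-space move of the TCP to a pose.
- robot.move_linear(position, ori=None, speed=150, f_stop=None): straight line of the TCP; ori=None keeps the orientation; speed is the mean speed in mm/s. With f_stop (N) it stops when the force on the tool has changed by that much, and returns True; else False.
- robot.move_j(angles): joint-space move.
- robot.move_gripper(opening): opening from 0.0 (shut) to 1.0 (fully open); the grip force is fixed at half the most; returns when the fingers have stopped.
- robot.sleep(seconds).
- robot.inverse_kinematics(position, orientation): joint angles nearest the present ones, or None.
- robot.get_image(name): name is "side" or "top" or "wrist"; returns a dict with "img" (400x640x3 uint8, blue, green, red), "fovy" (degrees; the focal length in pixels is half the picture's height over the tangent of half this angle, whatever the lens; pixels are square), "cx", "cy" (the principal point, pixels), "eye" and "orientation" of the camera in the world. Camera axes: x right, y down, z forward; pixel columns grow to the right and rows downward; lengths in mm; the calibration is good to about 2 mm. A picture is of the moment at which its call begins. There is no depth.
A pose or a line that the arm cannot do raises robot.MotionError and nothing moves.
- robot.hand_in(): hands the job in; it is judged then, once.
Readings, each from a call of its own:
- robot.current_t(): time.
- robot.current_qpos(): joint angles.
- robot.current_joint_vel(): joint speeds.
- robot.current_joint_efforts(): joint torques, N m.
- robot.current_tcp_pos(): TCP position.
- robot.current_eef_rot(): TCP orientation.
- robot.current_contact_force(): force on the tool from outside, world axes, zero at the start.
- robot.current_ft_torque(): the same for the moment, N m.
- robot.current_gripper_width(): opening from 0.0 (shut) to 1.0 (fully open).
- robot.current_finger_force(): force on a finger pad.
Only numpy, scipy, OpenCV 4.12 (cv2) and the standard library are available. Lean on these libraries where they do the work, as an engineer would, in place of code of your own. Each camera call takes 0.05 s, during which the arm holds its last target. There are 200 camera calls.

## Task

Put the bottle of red paint away in the green storage tin. You cannot tell how full the tin is, so lower the bottle upright, near the middle of the tin, until you feel it rest gently on what is inside, and only then let go, leaving it standing there. Leave the ochre and indigo bottles where they stand.

Things in the scene. Friction and masses are not known exactly. Their poses are not given: they have to be found in the camera images.
- red_bottle_center (a point): Closed bottle of red paint: a straight upright cylinder, 38 mm in diameter, 130 mm high (screw cap included, the same width as the body), about 0.1 to 0.2 kg, deep red with a white paper label; it stands loose on the table. Point: its centre, half-way up, 65 mm above its underside; z along its axis. Grip it high, 20 to 30 mm below its top, so that the fingers stay above the tin's rim.
- green_tin: Round open storage tin, dark green, opaque, loose and heavy (0.9 kg): 140 mm outside diameter, 134 mm inside, rim 100 mm above its underside. Origin: centre of its underside, on the table; z up. A flat, firm cork pad, level and nearly as wide as the tin, covers the stock inside; the pad's top lies 25 to 65 mm above the tin's underside, differently each time. A cream tin of the same shape, not used, stands on the opposite side (left or right) of the bottles.
- ochre_bottle_center (a point): Same size and shape as the red bottle, but ochre yellow. Point: half-way up, 65 mm above its underside. A bystander: leave it standing where it is.
- indigo_bottle_center (a point): Same size and shape as the red bottle, but dark indigo blue. Point: half-way up, 65 mm above its underside. A bystander: leave it standing where it is.
There are look-alikes about, which are no part of the job. What is meant by the part that bears red_bottle_center is not turquoise, and is the larger of those in its own colour.

How it is judged (in metres and radians):
On the way:
1. the red bottle, still held, rests on what is inside the green tin, upright and within 40 mm of the tin's middle (horizontal distance between red_bottle_center and green_tin below 0.04 m and angle between red_bottle_center's own z axis and vertical below 0.17 rad and z of red_bottle_center in the frame of green_tin below 0.145 m and contact force between red_bottle and green_tin above 0.5 N and contact force between the fingers and red_bottle above 0.5 N), for 0.1 s.
At the end, for the whole second after the job is handed in: The red bottle stands released and at rest on the pad inside the green tin, within 10 degrees of upright and its axis within 40 mm of the tin's middle; the tin stands upright (horizontal distance between red_bottle_center and green_tin below 0.04 m and angle between red_bottle_center's own z axis and vertical below 0.17 rad and z of red_bottle_center in the frame of green_tin below 0.145 m and contact force between red_bottle and green_tin above 0.3 N and linear speed of red_bottle below 0.02 m/s and angle between green_tin's own z axis and vertical below 0.1 rad); the robot touches nothing.
It fails at once if the bottle is slammed or pressed into the tin with more than 40 N (contact force between red_bottle and green_tin above 40 N).
It fails at once if the ochre or indigo bottle is moved by more than 30 mm (distance of any of ochre_bottle_center, indigo_bottle_center from where it was at the start of the episode above 0.03 m).
It also fails if it takes over 40 s, if anything falls off the work surface, if the arm or the gripper's body presses on something with over 40 N, if the wrist force passes 120 N, or if a joint passes its speed limit or range.

## Working session

There is one attempt and no reset: what is moved stays moved. The work goes in short steps, each a Python script; the robot and the scene stay as the last script left them, time stands still between calls to the robot, and variables do not carry over. Pictures are saved under pics/ and viewed, at most 10 in all, crops included, and the job is handed in when it is done.

```bash
mkdir -p pics; python3 - <<'E'
from bench import robot
import cv2
for n in("top","side"):
    d=robot.get_image(n); cv2.imwrite(f"pics/{n}0.png",d["img"])
    print(n,{k:v for k,v in d.items() if k!="img"})
print(robot.current_t(),robot.current_eef_rot())
E
```

```text
top {'fovy': 46.84595658945142, 'cx': 322.0787342028787, 'cy': 202.20301455489633, 'eye': array([ 315.19374644,   24.25112478, 1168.42243752]), 'orientation': array([-2.94800905, -0.03093331, -1.55181867])}
side {'fovy': 55.9392178329094, 'cx': 319.98734960209924, 'cy': 201.5517944244128, 'eye': array([280.61061243, 588.07733782, 600.43963398]), 'orientation': array([-2.28415749,  0.01100597, -2.72617476])}
0.1 [-3.14001676e+00 -3.15548008e-04  2.28818711e-01]
```

View pics/top0.png

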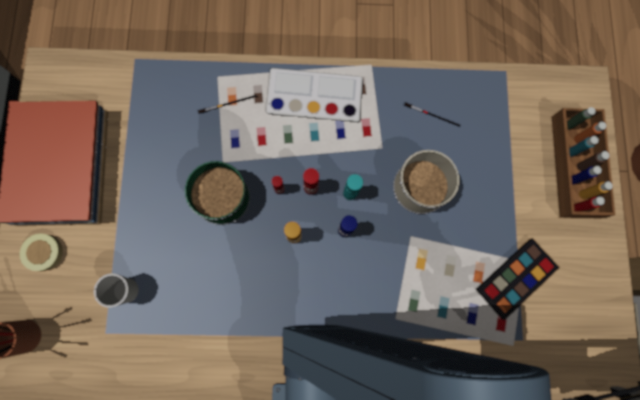

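View pics/side0.png

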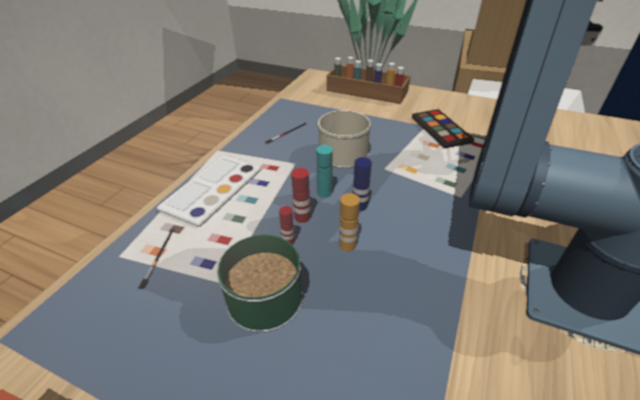

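The top view shows the large red bottle's cap at (311,178), the green tin's rim at (217,192), a small red look-alike at (278,184), ochre at (292,232), indigo at (348,226) and turquoise at (354,187). The side view agrees. I'll close the fingers along world x, because the neighbours stand in ±y.

```bash
cat >h.py <<'E'
from bench import robot
import cv2, numpy as np
from scipy.spatial.transform import Rotation as R
def ray(d,px):
    f=d["img"].shape[0]/2/np.tan(np.radians(d["fovy"])/2)
    v=R.from_euler("xyz",d["orientation"]).apply([(px[0]-d["cx"])/f,(px[1]-d["cy"])/f,1])
    return d["eye"],v
def plane(d,px,z):
    e,v=ray(d,px); return e+v*(z-e[2])/v[2]
def mask(d,lo,hi):
    return cv2.inRange(cv2.cvtColor(d["img"],cv2.COLOR_BGR2HSV),lo,hi)
def red(d):
    return mask(d,(0,150,50),(6,255,255))|mask(d,(172,150,50),(180,255,255))
E
python3 - <<'E'
from h import *
d=robot.get_image("top")
for nm,m in(("red",red(d)),("green",mask(d,(60,80,15),(92,255,120))),("ochre",mask(d,(12,160,90),(25,255,255))),("indigo",mask(d,(112,130,20),(130,255,255)))):
    n,l,s,c=cv2.connectedComponentsWithStats(m)
    for i in range(1,n):
        x,y,w,h,a=s[i]
        if a>60 and 180<c[i][0]<460 and 140<c[i][1]<260:
            px=(x+w/2,y+(w/2 if nm!="green" else h/2)); print(nm,s[i],c[i].round(1),plane(d,px,100 if nm=="green" else 130).round(1))
print(plane(d,(217,192),100).round(1), plane(d,(278,183),85).round(1))
for z in (1,): print(R.from_euler("xyz",robot.current_eef_rot()).as_matrix().round(2))
E
```

```text
red [304 169  15  19 219] [310.6 177.4] [579.5  21.7 130. ]
red [273 177  10  13  91] [277. 182.] [564.4  98.6 130. ]
green [186 162  57  48 402] [203.2 175.4] [557.9 249.7 100. ]
green [344 180  19  19 164] [351.3 191.3] [558. -79. 100.]
green [214 190  35  33 224] [237.2 209.9] [509.8 207.  100. ]
ochre [286 223  14  16 163] [292.8 230.4] [453.7  60.6 130. ]
indigo [341 216  17  18 227] [348.6 224.3] [469.3 -67.4 130. ]
[543.6 242.9 100. ] [572.7 101.7  85. ]
[[ 0.97  0.23 -0.  ]
 [ 0.23 -0.97  0.  ]
 [ 0.   -0.   -1.  ]]
```

```bash
python3 - <<'E'
from h import *
for yaw in(np.pi/2,-np.pi/2):
    q=robot.inverse_kinematics([578,22,300],[np.pi,0,yaw]); print(q)
    q=robot.inverse_kinematics([545,243,300],[np.pi,0,yaw]); print(q)
ys=[y for y in(np.pi/2,-np.pi/2) if robot.inverse_kinematics([578,22,300],[np.pi,0,y]) is not None]
y=min(ys,key=lambda y:abs(robot.inverse_kinematics([578,22,300],[np.pi,0,y])[5])); print(y)
robot.move_ptp([578,22,300],[np.pi,0,y])
d=robot.get_image("wrist"); cv2.imwrite("pics/w1.png",d["img"]); print(d["eye"],d["orientation"],d["fovy"],robot.current_t())
E
```

```text
[-0.15470415  0.26434611  1.26378554  0.          1.61346101 -0.15470415]
[ 2.32649603e-01  2.99712258e-01  1.21613998e+00 -4.44089210e-16
  1.62574041e+00  2.32649603e-01]
[-1.54704150e-01  2.64346109e-01  1.26378554e+00 -4.44089210e-16
  1.61346101e+00  2.98688850e+00]
[ 0.2326496   0.29971226  1.21613998  0.          1.62574041 -2.90894305]
1.5707963267948966
[577.8115746   99.56808523 494.52775281] [ 2.85113378e+00 -7.00375859e-04 -1.53422895e-03] 62.61436978734538 2.775
```

View pics/w1.png

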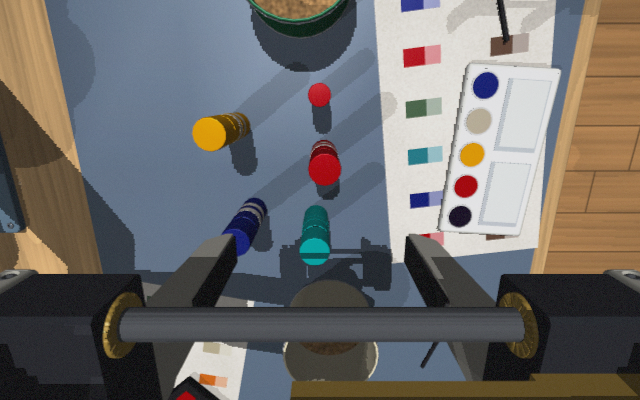

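The wrist view shows the red cap as a circle near (325,170), with the fingers free on both sides along x. I'll refine its position from this view.

```bash
python3 - <<'E'
from h import *
d=robot.get_image("wrist")
hsv=cv2.cvtColor(d["img"],cv2.COLOR_BGR2HSV); m=red(d)&cv2.inRange(hsv,(0,0,150),(180,255,255)); m[:,360:]=0;m[:,:290]=0
n,l,s,c=cv2.connectedComponentsWithStats(m)
for i in range(1,n):
    if s[i][4]>60:
        pts=np.argwhere(l==i)[:,::-1].astype(np.float32); cc,r=cv2.minEnclosingCircle(pts)
        x,y,w,h,a=s[i]; b=(x+w/2-.5,y+h-.5-w/2); print(s[i],c[i],cc,r,plane(d,cc,130).round(1),plane(d,b,130).round(1))
E
```

```text
[308  83  23  23 398] [318.97738693  94.19346734] (319.0, 94.2727279663086) 11.448871612548828 [576.8 103.4 130. ] [576.8 103.7 130. ]
[309 154  31  31 768] [324.20703125 168.91536458] (324.1428527832031, 168.95237731933594) 15.691280364990234 [582.4  22.9 130. ] [582.2  22.8 130. ]
```

```bash
python3 - <<'E'
from h import *
o=[np.pi,0,np.pi/2]
print(robot.move_linear([581.5,22.7,150],o,speed=150))
print(robot.move_linear([581.5,22.7,87],o,speed=80,f_stop=6))
robot.move_gripper(0.0)
print(robot.current_gripper_width()*93,robot.current_finger_force(),robot.current_tcp_pos())
robot.move_linear([581.5,22.7,250],o,speed=100)
d=robot.get_image("side"); cv2.imwrite("pics/s1.png",d["img"])
d=robot.get_image("top"); cv2.imwrite("pics/t1.png",d["img"])
print(robot.current_gripper_width()*93,robot.current_finger_force(),robot.current_contact_force(),robot.current_t())
E
```

```text
False
False
37.265589558193405 29.997559189796448 [581.57882319  22.67013284  86.99183975]
37.1303965380757 29.994433522224426 [-0.02516737 -0.1813608  -0.93150986] 7.7083
```

View pics/s1.png

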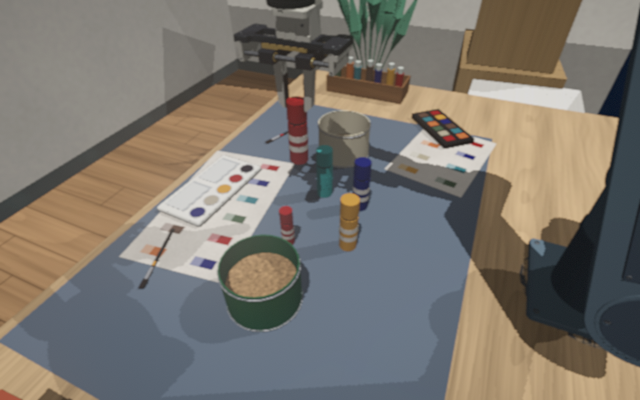

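View pics/t1.png

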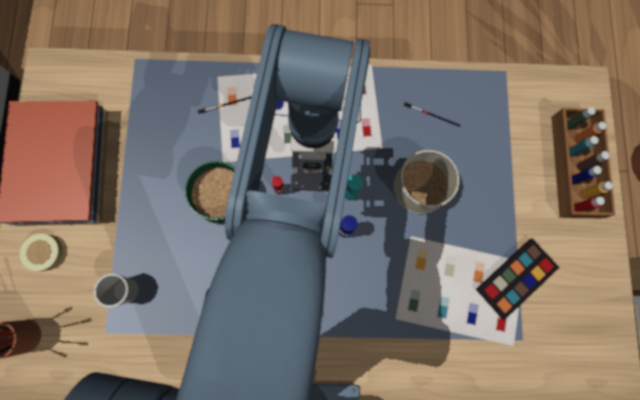

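The side view shows the red bottle held upright at about (298,130), with the others undisturbed. The tin's rim is an ellipse centred near (260,264). I'll cross-check the tin's centre by fitting the rim in the top and side pictures.

```bash
python3 - <<'E'
from h import *
s=robot.get_image("side"); t=cv2.imread("pics/top0.png")
g=mask(s,(60,70,10),(95,255,140)); n,l,st,c=cv2.connectedComponentsWithStats(g)
i=[k for k in range(1,n) if st[k][4]>800 and 200<c[k][0]<320][0]; x,y,w,h,a=st[i]; print(st[i])
# rim: left/right extremes and top extreme -> project to z=100
L=np.argwhere(l==i)[:,::-1]
far=L[L[:,1]==y].mean(0)
print("side centre", plane(s,(260,264),100).round(1))
u=((lambda e:[plane(s,p,100)[:2] for p in e]))([ (x,268),(x+w-1,266),far]); print(np.round(u,1))
cork=mask(s,(5,50,50),(22,200,255)); cork[:230]=0;cork[310:]=0;cork[:,:215]=0;cork[:,305:]=0
d=robot.get_image("top"); d["img"]=t
g=mask(d,(60,80,15),(92,255,120)); n,l,st,c=cv2.connectedComponentsWithStats(g)
L=np.argwhere(g[155:228,180:255]>0)[:,::-1]+[180,155]
hull=cv2.convexHull(L.astype(np.float32))[:,0]
P=np.array([plane(d,p,100)[:2] for p in hull],np.float32)
print(cv2.minEnclosingCircle(P), L.min(0),L.max(0))
E
```

```text
[ 231  296   68   33 1347]
side centre [547.5 250.5 100. ]
[[588.3 277.4]
 [485.9 228.7]
 [477.5 290.7]]
((543.238525390625, 242.6582489013672), 77.93104553222656) [186 162] [248 222]
```

```bash
python3 - <<'E'
from h import *
o=[np.pi,0,np.pi/2]
robot.move_linear([560,150,262],o,speed=150)
d=robot.get_image("wrist"); cv2.imwrite("pics/w2.png",d["img"]); np.save("w2.npy",d,allow_pickle=True); print(robot.current_t())
E
```

```text
8.875
```

View pics/w2.png

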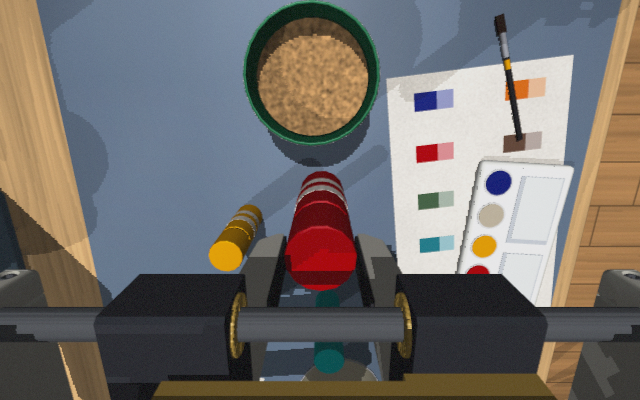

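The wrist view shows the tin's rim as an ellipse spanning about (244–380, 0–144), centred near (312,72), with the pad visible and level inside. I'll project that centre, move over it and lower with a force stop.

```bash
python3 - <<'E'
from h import *
d=np.load("w2.npy",allow_pickle=True).item()
P=np.array([plane(d,p,100)[:2] for p in((244,72),(380,72),(312,1),(312,144))]); print(P.round(1))
c=plane(d,(312,72),100); c=np.array([P[:2,0].mean(),P[2:,1].mean()]); print(c)
assert abs(c[0]-545)<12 and abs(c[1]-246)<12
o=[np.pi,0,np.pi/2]
robot.move_linear([*c,250],o,speed=120)
robot.move_linear([*c,168],o,speed=80)
robot.sleep(.3); f0=robot.current_contact_force(); print(f0)
hit=robot.move_linear([*c,107],o,speed=15,f_stop=3)
robot.sleep(.4)
print(hit,robot.current_tcp_pos(),robot.current_contact_force()-f0,robot.current_finger_force(),robot.current_t())
d=robot.get_image("wrist"); cv2.imwrite("pics/w3.png",d["img"])
E
```

```text
[[482.7 253.3]
 [620.9 253.2]
 [552.3 317.2]
 [551.2 180.3]]
[551.79338896 248.76813244]
[-0.19712395 -0.58479862 -0.84076589]
True [551.8770603  248.73597043 142.44027804] [0.37749733 1.12539539 7.23163694] 30.001684427261353 13.6833
```

View pics/w3.png

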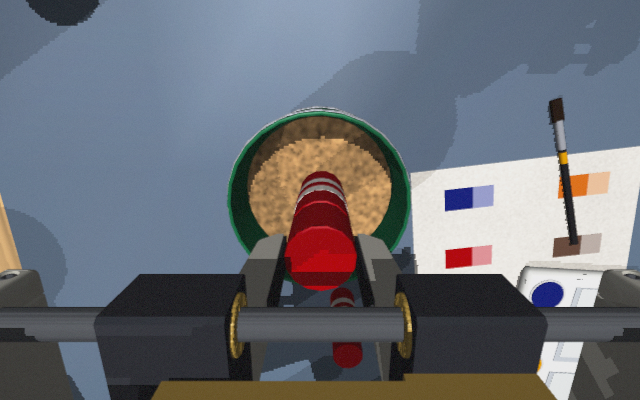

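It stopped at TCP z = 142 with about 7 N, which puts the pad at about 55 mm, inside the expected range. The view shows the bottle standing inside the tin near its middle (bottle column 321, rim centre column about 319). I'll release it and retreat straight up.

```bash
python3 - <<'E'
from h import *
robot.move_gripper(0.8); robot.sleep(.3)
p=robot.current_tcp_pos()
robot.move_linear([p[0],p[1],215],speed=60)
robot.move_linear([p[0],p[1],330],speed=120)
robot.sleep(.5)
w=robot.get_image("wrist"); s=robot.get_image("side")
cv2.imwrite("pics/end.png",np.vstack([w["img"][:300],s["img"][100:]])[:600])
print(robot.current_contact_force(),robot.current_t())
E
```

```text
[-1.0438875   0.45748727 -0.58709498] 17.9
```

View pics/end.png

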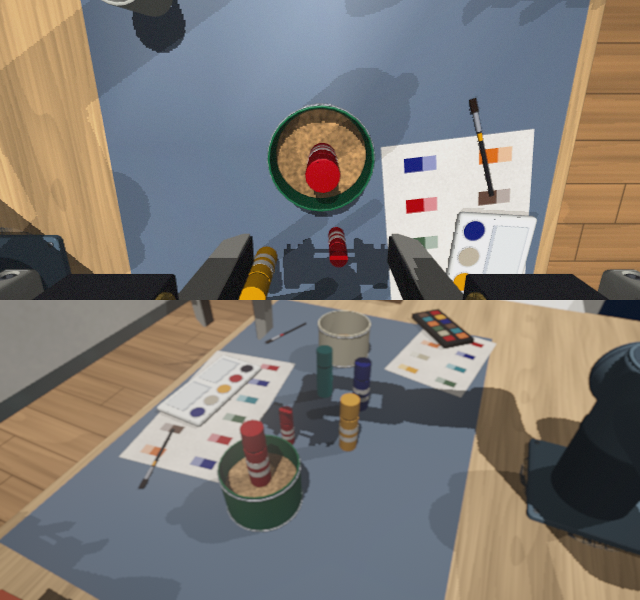

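The combined picture shows the red bottle standing free and upright in the green tin: cap at (322,172) in the wrist view and bottle at about (257,455) in the lower half. The ochre and indigo bottles are still in place and the gripper is clear.

```bash
python3 -c "
from bench import robot
print(robot.hand_in())"
```

```text
the job is handed in; nothing more can be done
None
```

The red bottle was lowered until it rested on the pad (about 7 N), released upright near the middle of the green tin, and the job was handed in at about 18 s; no verdict was returned.

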